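Open the steamer's round water tank

ROBOT

A 6-joint arm with a two-finger parallel gripper is mounted at the origin on the work surface. World frame = base frame: x ahead of the robot, y to its left, z up, the work surface at z = 0. Lengths are in m, angles in rad, forces in N, time in s.
With the tool pointing down it reaches from about 0.375 to 0.975 m from the base axis. Payload 3.8 kg.
Tool frame: the origin (TCP) lies where the fingers leave the gripper's body, on its centre line; the fingertips stand 73 mm ahead of it and the grasp point (between the pads) lies 54 mm ahead of it (nose_length is the distance from the TCP to the fingertips, in m); z points along the fingers, y is the line along which they close (so a half turn about z gives the same grasp; the last joint's range is limited). The gripper opens to 85 mm and grips with 20 to 120 N. Pads are 22 mm wide; open, the fingers measure 114 mm over their backs; the gripper's body (76 mm by 85 mm) begins 54 mm behind the grasp point. The pads swing forward as they close: fully open they stand 13 mm farther back than shut.
Start: joints at [1.104, 0.264, 1.604, -0, 1.274, -0.037], TCP at [0.281, 0.614, 0.304] pointing down, gripper open.
Joint ranges: [-2.63, 2.63], [-0.94, 2.18], [0.31, 2.57], [-1.31, 4.45], [0, 2.66], [-2.55, 2.55]. Speed limits (rad/s): [2.57, 2.57, 3.14, 3.14, 3.14, 3.14].

INTERFACE

Orientations are given as a rotation vector (axis times angle).
In Python, from workcell import read_state, read_camera, calibration, finish_job, look_for, cut_out, tip_of, nose_length gives the robot as it stands.
- The arm moves only by the tool step_arm, never from a script. Its argument "targets" is a list of rows, each a list of 3 entries, a list of its own where there are three numbers: the turn, a rotation vector about the tool's x, y, z in rad, then the shift along the tool's x, y, z in mm, then the finger opening in mm, from 0 to 85.4. In form: [[[ax, ay, az], [x, y, z], grip], ...]. A call has 1 to 5 rows; each row shifts and turns the commanded pose from where the row before left it, along the tool's axes as they then stand; what a row does not reach is not made up. A row lasts 1/12 s, in which the tool goes at most 41.7 mm and 7.16 degrees, less where a joint would pass 70% of its speed; a pose out of reach is approached as far as the arm can. A call with a gripper value outside its range is refused whole. The fingers move at their own pace and stop on an object; "grip_force" is the grip in N (left out, the last holds). Time passes only in rows, so rows that do not move let the fingers close. It gives the time, the measured TCP pose, the force, the opening and the grip force at its end, in the units of the state.
- read_state(): the state, without advancing time (a new reading comes with each control period).
- read_camera(name): name is "side" or "top"; returns the picture (420x560x3 uint8, red, green, blue); there is no depth.
- calibration(name): a dict with "camera_matrix" (3x3 intrinsics, pixels), "dist_coeffs" ([k1, k2, p1, p2, k3] as OpenCV has them; the pictures are not rectified), "R" (3x3) and "t" (3): a world point X has camera coordinates R X + t. Camera axes: x right, y down, z forward; pixel columns grow to the right and rows downward; lengths in m; the calibration is good to about 2 mm. A picture is of the moment at which its call begins. calibration takes no time and is no camera call.
- finish_job(): hands the job in; it is judged then, once.
Trained networks look in the newest picture that a camera, given by its name, has taken for a name from the list of things; names that differ only in an ending like _2 or _b are one class to them, and where a whole thing is asked for, a point or a joint stands for the part that bears it (a point fixed in the world has none). Each returns a list of dicts, best first, with "score" (0 to 1); they miss things now and then, are a little off and sometimes report something else, mostly with a low value. They report only what shows in the picture. A call takes as long as a camera call. They do not tell look-alikes from the thing itself.
- look_for(camera, query): "extent" ([left, top, right, bottom] in pixels, round what is visible of it).
- cut_out(camera, query): "region" (420x560 bool, what is visible of it) and "extent" ([left, top, right, bottom] in pixels, round what is visible of it).
- tip_of(camera, query): "at" ([row, column] in pixels: a listed point, or the origin of a listed thing).
The state is a dict: "time": time; "q": joint angles; "joint_vel": joint speeds; "joint_torque": joint torques, N m; "tool_pos": TCP position; "tcp_rot": TCP orientation; "wrist_force": force on the tool from outside, world axes, zero at the start; "torque": the same for the moment, N m; "width": opening from 0.0 (shut) to 1.0 (fully open); "grip_force": force on a finger pad.
Only numpy, scipy, OpenCV 4.12 (cv2) and the standard library are available. Lean on these libraries where they do the work, as an engineer would, in place of code of your own. Each camera call takes 0.05 s, during which the arm holds its last target. There are 200 camera calls.

TASK

Open the round water tank of the hair steamer for refilling: turn its two-armed screw cap anticlockwise, a little over two full turns, until the thread lets go, then lift the cap straight off and set it down gently, right way up, inside the rim of the round metal tray. Leave the square tank alone.

Things in the scene. Friction and masses are not known exactly. Their poses are not given: they have to be found in the camera images.
- round_tank: Fixed round steel tank, 130 mm wide; shoulder 70 mm up. Origin: centre of underside, on the cap's axis; z up. Brass neck under the cap ends 109 mm up. Right-hand thread, 6 mm rise a turn, turns with under 3 N at an arm; lets go after 1.9 to 2.1 turns anticlockwise from above, not before. Turned further, the loose cap may lean 10 degrees on the neck, until raised 20 mm.
- cap: Black plastic screw cap, 120 g: round, 56 mm wide, 35 mm high, with two arms along its +x and -x reaching to 73 mm from the axis, 12 wide, 8 to 22 mm above origin. Origin: centre of its lower edge, at first 78 mm above the table; z up. Closed fingers circling at 57 mm from the axis, tips 9 mm above origin, push an arm round without regrasp; lift it gripped across y, clear of the arms.
- tray: Round open aluminium tray, 170 mm across with a rim 12 mm high, fixed to the table; inner floor 4 mm above the table, about 158 mm across. Origin: centre of its underside; z up.
- square_tank: Square steel tank, 115 mm wide, fixed to the table, with a tight cap of the same shape and height as that of the round tank (top 113 mm above the table). Not to be touched. Origin: centre of its underside; z up.
There are look-alikes about, which are no part of the job. Leave any turquoise look-alike of the cap alone.

How it is judged:
By the outcome, as a careful person would: the job done as asked, in the order asked, and still so for the second after the job is handed in, with the robot touching nothing.
It also fails if it takes over 67 s, if anything falls off the work surface, if the arm or the gripper's body presses on something with over 40 N, if the wrist force passes 120 N, or if a joint passes its speed limit or range.

## Working session

There is one attempt and no reset: what is moved stays moved. The work goes in short steps, Python scripts to look and compute and a tool call to move; the robot and the scene stay as the last step left them, time stands still between calls to the robot, and variables do not carry over. Pictures are saved under pics/ and viewed, at most 10 in all, crops included, and the job is handed in when it is done.

Besides the shell and the picture viewer there is one more tool, called as name([rows], argument=value, ...), one row to a line, values as JSON. step_arm: Moves the arm, as the interface text tells. Its arguments: {"type":"object","properties":{"targets":{"type":"array","items":{"type":"array"}},"grip_force":{"type":"number"}},"required":["targets"]}

```bash
mkdir -p pics; ls
cat > h.py <<'E'
import numpy as np, cv2
from workcell import *
def K(n):
    c=calibration(n); return [np.array(c[k],float) for k in("camera_matrix","dist_coeffs","R","t")]
def ray(n,u,v):
    k,d,R,t=K(n); p=cv2.undistortPoints(np.array([[[u,v]]],float),k,d)[0,0]
    return -R.T@t, R.T@np.array([p[0],p[1],1])
def at_z(n,u,v,z):
    o,r=ray(n,u,v); return o+r*(z-o[2])/r[2]
def proj(n,X):
    k,d,R,t=K(n); return cv2.projectPoints(np.array(X,float).reshape(-1,1,3),cv2.Rodrigues(R)[0],t,k,d)[0][:,0]
E
python3 - <<'E'
from h import *
for n in("top","side"):
    im=read_camera(n); cv2.imwrite(f"pics/{n}0.png",im[...,::-1])
    o,_=ray(n,280,210); print(n,"campos",o.round(3))
    for q in("round_tank","cap","tray","square_tank"):
        for r in look_for(n,q)[:4]: print(q,"ext",np.round(r["extent"]),round(r["score"],2))
        for r in tip_of(n,q)[:4]:
            v,u=r["at"]; z=.078 if q=="cap" else 0
            print(q,"tip",round(u),round(v),round(r["score"],2),at_z(n,u,v,z).round(3))
E
```

```text
pics
top campos [ 0.401 -0.027  1.175]
round_tank ext [350. 153. 419. 212.] 0.75
round_tank ext [140. 184. 212. 254.] 0.7
round_tank tip 384 184 0.58 [ 0.566 -0.252  0.   ]
cap ext [387. 251. 429. 301.] 0.72
cap ext [371. 151. 408. 208.] 0.67
cap tip 387 176 0.71 [ 0.573 -0.245  0.078]
cap tip 406 274 0.57 [ 0.358 -0.278  0.078]
tray ext [140. 183. 212. 252.] 0.73
tray tip 177 223 0.67 [0.483 0.235 0.   ]
square_tank ext [234. 166. 303. 235.] 0.76
side campos [ 0.148 -0.599  0.546]
round_tank ext [344. 253. 429. 330.] 0.78
round_tank tip 383 302 0.57 [ 0.566 -0.245  0.   ]
cap ext [373. 238. 411. 293.] 0.66
cap ext [267. 332. 311. 418.] 0.66
cap tip 391 268 0.84 [ 0.566 -0.245  0.078]
cap tip 290 377 0.62 [ 0.319 -0.339  0.078]
tray ext [199. 166. 264. 200.] 0.66
tray ext [372. 235. 410. 292.] 0.36
tray tip 230 183 0.9 [0.489 0.243 0.   ]
square_tank ext [250. 172. 326. 247.] 0.85
square_tank tip 290 227 0.89 [0.528 0.016 0.   ]
```

View pics/top0.png

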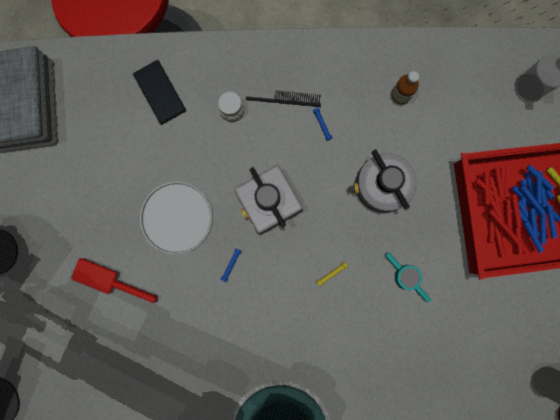

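View pics/side0.png

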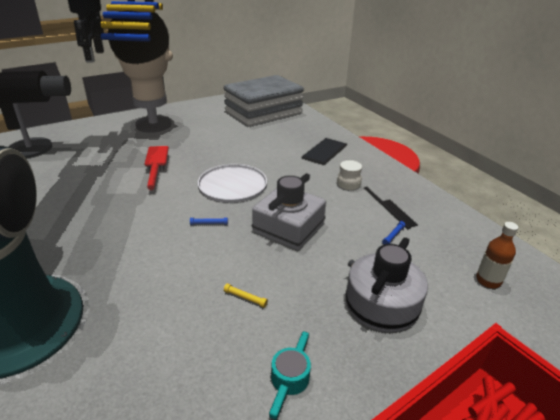

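The caps I can see in the top view are black on the round tank (391,179), black on the square tank (267,197), and turquoise lying on the table (408,277). The one on the round tank fits, because it is black and sits on the round steel body. The tray is the white disc at (176,217). Next I'll refine the pose and check it in a crop.

```bash
cat > m.py <<'E'
from h import *
from scipy.optimize import least_squares
def ring(c,r,z): 
    a=np.linspace(0,2*np.pi,72); return np.c_[c[0]+r*np.cos(a),c[1]+r*np.sin(a),0*a+z]
def arms(c,th,z0=.078):
    P=[]
    for s in(1,-1):
        for x,y in((.028,.006),(.073,.006),(.073,-.006),(.028,-.006)):
            x*=s; P.append([c[0]+x*np.cos(th)-y*np.sin(th),c[1]+x*np.sin(th)+y*np.cos(th),z0+.022])
    return np.array(P)
E
python3 - <<'E'
from m import *
im={n:read_camera(n) for n in("top","side")}
ims={}
def trio(box,q,zs):
  pass
# cap arm ends in top
print("arm ends",at_z("top",376,151,.098).round(3),at_z("top",407.5,208,.098).round(3))
# dark blob in each image near cap
obs={}
for n,(x0,y0,x1,y1) in {"top":(362,143,420,216),"side":(362,230,420,300)}.items():
    g=im[n][y0:y1,x0:x1].max(2); obs[n]=(g<62).astype(np.uint8)
    cs=cut_out(n,"cap"); 
    for c in cs: print(n,c["score"],c["extent"])
    best=[c for c in cs if x0-5<(c["extent"][0]+c["extent"][2])/2<x1+5][0]["region"]
    obs[n]=best
def model(c,th):
    out={}
    for n in obs:
        m=np.zeros((420,560),np.uint8); S=8
        polys=[]
        R0=np.r_[ring(c,.028,.078+.035),ring(c,.028,.078)]
        polys.append(cv2.convexHull(proj(n,R0).astype(np.float32)))
        A=arms(c,th); B=A.copy(); B[:,2]-=.014
        for i in(0,4): polys.append(cv2.convexHull(proj(n,np.r_[A[i:i+4],B[i:i+4]]).astype(np.float32)))
        big=np.zeros((420*4,560*4),np.uint8)
        for p in polys: cv2.fillPoly(big,[((p+.5)*4-.5).round().astype(np.int32)],255)
        out[n]=cv2.resize(big,(560,420),interpolation=cv2.INTER_AREA)/255.
    return out
from scipy.optimize import minimize
def cost(p):
    m=model(p[:2],p[2]); return sum(np.abs(m[n]-obs[n]).sum() for n in obs)
a,b=at_z("top",376,151,.098),at_z("top",407.5,208,.098)
th0=np.arctan2(*(a-b)[1::-1])
r=minimize(cost,[.568,-.246,th0],method="Nelder-Mead",options=dict(initial_simplex=np.array([.568,-.246,th0])+np.array([[0,0,0],[.008,0,0],[0,.008,0],[0,0,.15]])))
print(r.x,np.degrees(r.x[2]),r.fun,[obs[n].sum() for n in obs])
c=r.x[:2];th=r.x[2]
for n in im:
    S=6; x0,y0=((350,140) if n=="top" else (340,225)); big=cv2.resize(im[n][y0:y0+95,x0:x0+95,::-1],None,fx=4,fy=4,interpolation=cv2.INTER_CUBIC)
    for P,col in((ring(c,.028,.113),(0,255,0)),(arms(c,th)[:4],(0,255,255)),(arms(c,th)[4:],(0,255,255)),(ring(c,.065,.070),(255,100,0)),(ring(c,.065,0),(0,0,255))):
        cv2.polylines(big,[((proj(n,P)-[x0,y0]+.5)*4).astype(np.int32)],True,col,1)
    ims[n]=big
t=[]
for n,x0,y0 in(("top",130,175),("side",185,145)):
    o=[c for c in cut_out(n,"tray") ]; print([ (q["score"],np.round(q["extent"],1)) for q in o])
    big=cv2.resize(im[n][y0:y0+95,x0:x0+95,::-1],None,fx=3,fy=3,interpolation=cv2.INTER_CUBIC)
    tc=(.487,.239)
    for P,col in((ring(tc,.085,.012),(0,255,0)),(ring(tc,.085,0),(0,0,255))):
        cv2.polylines(big,[((proj(n,P)-[x0,y0]+.5)*3).astype(np.int32)],True,col,1)
    ims["t"+n]=big
    reg=o[0]["region"]; h=cv2.convexHull(np.argwhere(reg)[:,::-1].astype(np.float32)); e=cv2.fitEllipse(h); print(n,"tray",e, at_z(n,*e[0],.010).round(4))
row2=np.hstack([ims["ttop"],ims["tside"]]); row2=cv2.copyMakeBorder(row2,0,0,0,760-row2.shape[1],0)
o=np.vstack([np.hstack([ims["top"],ims["side"]]),row2]); 
cv2.imwrite("pics/fit.png",o[:600])
E
```

```text
arm ends [ 0.624 -0.219  0.098] [ 0.5   -0.282  0.098]
top 0.73 [370.4, 147.3, 409.2, 208.7]
top 0.73 [384.9, 251.4, 427.7, 304.1]
side 0.89 [268.2, 332.0, 311.0, 420.0]
side 0.83 [371.5, 234.5, 409.3, 293.6]
[ 0.56152099 -0.24781471  0.49603635] 28.420789501567523 189.1764705882353 [np.int64(945), np.int64(1494)]
[(0.73, array([138. , 182.8, 214.8, 251.8]))]
top tray ((175.67364501953125, 217.50439453125), (71.27314758300781, 72.6902847290039), 101.1361083984375) [0.4949 0.2347 0.01  ]
[(0.97, array([196.8, 164.7, 264. , 200.2]))]
side tray ((232.117431640625, 182.763916015625), (38.49879837036133, 70.34689331054688), 87.00162506103516) [0.4879 0.2246 0.01  ]
```

View pics/fit.png

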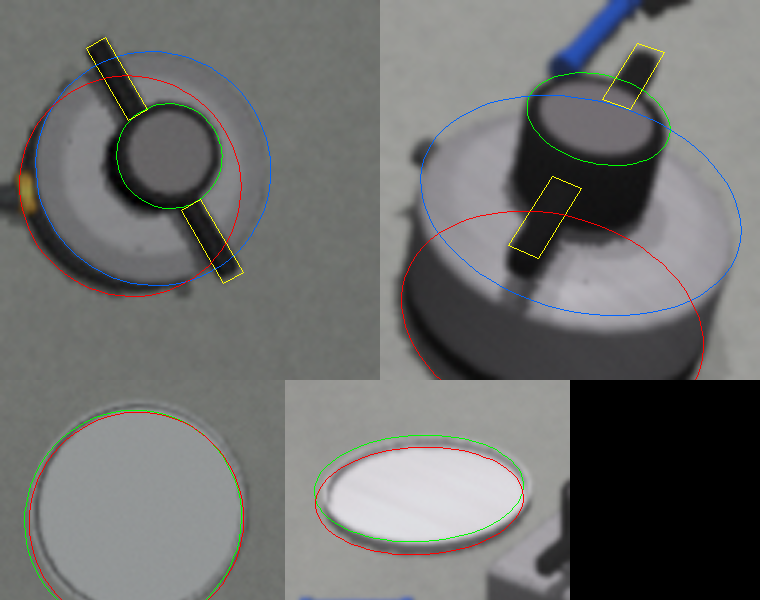

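The crop confirms it: the black two-armed cap on the round tank, with the body ring and arms matching in both views. I get a centre of about (0.563,-0.248) with the arms at 28.4°, and the tray at about (0.491,0.231).

Run:
```python
from h import *
s=read_state(); R=cv2.Rodrigues(np.array(s["tcp_rot"]))[0]
print(s["time"],s["tool_pos"],R.round(3),s["wrist_force"],s["width"],nose_length if not callable(nose_length) else nose_length())
c=np.array([.563,-.248]);a=np.radians(-15);g=np.r_[c+.057*np.array([np.cos(a),np.sin(a)]),.25]
print(g,(R.T@(g-s["tool_pos"])*1000).round(1))
```

```text
1.2 [0.28125408 0.61361906 0.30386073] [[-0.909  0.417 -0.   ]
 [ 0.417  0.909  0.   ]
 [ 0.     0.    -1.   ]] [ 0.59751574  0.66106333 -0.28837209] 0.9987875416505565 0.0726
[ 0.61805777 -0.26275269  0.25      ] [-671.3 -656.4   53.8]
```

step_arm([
  [[0, 0, 0], [-15, -15, 0], 0],
  [[0, 0, 0], [-28, -27, 0], 0],
  [[0, 0, 0], [-28, -27, 0], 0],
  [[0, 0, 0], [-28, -27, 0], 0],
  [[0, 0, 0], [-28, -27, 0], 0],
], grip_force=30)

```text
time: 1.62
tool_pos: [0.3456, 0.4474, 0.3038]
tcp_rot: [0.669, 3.069, 0.0]
wrist_force: [0.3, -0.0, 1.2]
width: 0.301
grip_force: 0.0
```

step_arm([
  [[0, 0, 0], [-28, -27, 0], 0],
  [[0, 0, 0], [-28, -27, 0], 0],
  [[0, 0, 0], [-28, -27, 0], 0],
  [[0, 0, 0], [-28, -27, 0], 0],
  [[0, 0, 0], [-28, -27, 0], 0],
])

```text
time: 2.03
tool_pos: [0.4167, 0.2661, 0.3042]
tcp_rot: [0.669, 3.069, 0.001]
wrist_force: [0.6, -0.7, -0.4]
width: 0.003
grip_force: 0.0
```

step_arm([
  [[0, 0, 0], [-28, -27, 0], 0],
  [[0, 0, 0], [-28, -27, 0], 0],
  [[0, 0, 0], [-28, -27, 0], 0],
  [[0, 0, 0], [-28, -27, 0], 0],
  [[0, 0, 0], [-28, -27, 0], 0],
])

```text
time: 2.45
tool_pos: [0.4878, 0.0849, 0.3043]
tcp_rot: [0.67, 3.068, 0.001]
wrist_force: [1.2, 0.1, 0.9]
width: -0.002
grip_force: 0.0
```

step_arm([
  [[0, 0, 0], [-28, -27, 0], 0],
  [[0, 0, 0], [-28, -27, 0], 0],
  [[0, 0, 0], [-28, -27, 0], 0],
  [[0, 0, 0], [-28, -27, 0], 0],
  [[0, 0, 0], [-28, -27, 0], 0],
])

```text
time: 2.87
tool_pos: [0.5589, -0.0963, 0.3042]
tcp_rot: [0.67, 3.069, 0.0]
wrist_force: [1.3, 0.9, 0.5]
width: 0.001
grip_force: 0.0
```

step_arm([
  [[0, 0, 0], [-28, -27, 0], 0],
  [[0, 0, 0], [-28, -27, 0], 0],
  [[0, 0, 0], [-28, -27, 0], 0],
  [[0, 0, 0], [-20, -20, 20], 0],
  [[0, 0, 0], [0, 0, 0], 0],
])

```text
time: 3.28
tool_pos: [0.6111, -0.2344, 0.2804]
tcp_rot: [-0.676, -3.066, 0.003]
wrist_force: [-0.7, 0.6, -0.4]
width: 0.004
grip_force: 0.0
```

step_arm([
  [[0, 0, 0.12], [0, 0, 0], 0],
  [[0, 0, 0.12], [0, 0, 0], 0],
  [[0, 0, 0.12], [0, 0, 0], 0],
  [[0, 0, 0.12], [0, 0, 0], 0],
  [[0, 0, 0.12], [0, 0, 0], 0],
])

```text
time: 3.7
tool_pos: [0.6108, -0.2291, 0.2839]
tcp_rot: [-1.555, -2.729, -0.0]
wrist_force: [-0.1, -0.1, -0.4]
width: -0.003
grip_force: 0.0
```

step_arm([
  [[0, 0, 0.12], [0, 0, 0], 0],
  [[0, 0, 0.12], [0, 0, 0], 0],
  [[0, 0, 0.12], [0, 0, 0], 0],
  [[0, 0, 0.12], [0, 0, 0], 0],
  [[0, 0, 0.12], [0, 0, 0], 0],
])

```text
time: 4.12
tool_pos: [0.6108, -0.2289, 0.284]
tcp_rot: [-2.292, -2.148, -0.0]
wrist_force: [-0.2, 0.0, 0.7]
width: -0.002
grip_force: 0.0
```

step_arm([
  [[0, 0, 0.12], [0, 0, 0], 0],
  [[0, 0, 0.12], [0, 0, 0], 0],
  [[0, 0, 0.12], [0, 0, 0], 0],
  [[0, 0, 0], [0, 0, 0], 0],
])

```text
time: 4.45
tool_pos: [0.6109, -0.229, 0.284]
tcp_rot: [-2.637, -1.707, -0.0]
wrist_force: [-0.4, -0.1, 0.2]
width: 0.004
grip_force: 0.0
```

```bash
cat > s.py <<'E'
from h import *
s=read_state(); R=cv2.Rodrigues(np.array(s["tcp_rot"]))[0]; p=np.array(s["tool_pos"])
print("t",round(s["time"],2),"p",p.round(4),"x/y yaw",np.degrees(np.arctan2(R[1,0],R[0,0])).round(1),np.degrees(np.arctan2(R[1,1],R[0,1])).round(1),"F",np.round(s["wrist_force"],2),"w",round(s["width"],3),"q",np.round(s["q"],2))
def to(g): print("to",np.round(g,3),(R.T@(np.array(g)-p)*1000).round(1))
E
python3 - <<'E'
from s import *
c=np.array([.563,-.248]);f=lambda a:c+.057*np.array([np.cos(np.radians(a)),np.sin(np.radians(a))])
to([*f(-15),.25])
E
```

```text
t 4.45 p [ 0.6109 -0.229   0.284 ] x/y yaw 65.8 -24.2 F [-0.42 -0.13  0.15] w 0.004 q [-0.4   0.23  1.68  0.    1.23  0.02]
to [ 0.618 -0.263  0.25 ] [-27.9  20.4  34. ]
```

step_arm([
  [[0, 0, 0], [-28, 20, 0], 0],
  [[0, 0, 0], [0, 0, 30], 0],
  [[0, 0, 0], [0, 0, 30], 0],
  [[0, 0, 0], [0, 0, 30], 0],
  [[0, 0, 0], [0, 0, 0], 0],
])

```text
time: 4.87
tool_pos: [0.6138, -0.2613, 0.1864]
tcp_rot: [-2.623, -1.709, 0.01]
wrist_force: [-0.7, 0.7, -0.7]
width: -0.002
grip_force: 0.0
```

Run:
```python
from s import *
c=np.array([.563,-.248]);f=lambda a:c+.057*np.array([np.cos(np.radians(a)),np.sin(np.radians(a))])
to([*f(-15),.16])
a=-15+15*np.arange(25)
P=np.array([R.T@np.array([*f(x),0])*1000 for x in a]); print(np.diff(P,axis=0).round(1)[:,:2].tolist())
n="top"; im=read_camera(n); cv2.imwrite("pics/down.png",cv2.resize(im[100:260,300:480,::-1],None,fx=3,fy=3))
```

```text
t 4.87 p [ 0.6138 -0.2613  0.1864] x/y yaw 66.2 -23.8 F [-0.72  0.67 -0.72] w -0.002 q [-0.44  0.35  1.72  0.    1.08 -0.02]
to [ 0.618 -0.263  0.16 ] [ 0.3  4.8 26.3]
[[14.3, -4.2], [12.7, -7.7], [10.3, -10.8], [7.1, -13.1], [3.5, -14.5], [-0.3, -14.9], [-4.2, -14.3], [-7.7, -12.7], [-10.8, -10.3], [-13.1, -7.1], [-14.5, -3.5], [-14.9, 0.3], [-14.3, 4.2], [-12.7, 7.7], [-10.3, 10.8], [-7.1, 13.1], [-3.5, 14.5], [0.3, 14.9], [4.2, 14.3], [7.7, 12.7], [10.8, 10.3], [13.1, 7.1], [14.5, 3.5], [14.9, -0.3]]
```

View pics/down.png

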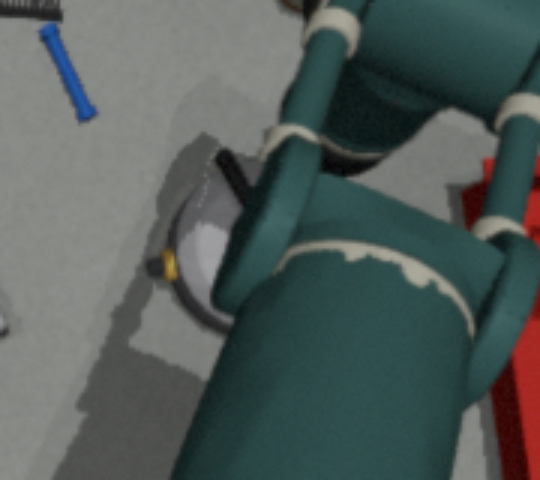

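The arm blocks the top view of the cap here, with only one arm end showing at about (232,175) in the crop, clear of the gripper. I'll descend the rest of the way and settle.

step_arm([
  [[0, 0, 0], [0, 0, 20], 0],
  [[0, 0, 0], [0, 0, 14], 0],
  [[0, 0, 0], [0, 0, 0], 0],
  [[0, 0, 0], [0, 0, 0], 0],
  [[0, 0, 0], [0, 0, 0], 0],
])

```text
time: 5.33
tool_pos: [0.6185, -0.2634, 0.1614]
tcp_rot: [2.633, 1.711, 0.001]
wrist_force: [0.3, 0.5, -0.3]
width: 0.002
grip_force: 0.0
```

step_arm([
  [[0, 0, 0], [14.3, -4.2, 0], 0],
  [[0, 0, 0], [12.7, -7.7, 0], 0],
  [[0, 0, 0], [10.3, -10.8, -0.2], 0],
  [[0, 0, 0], [7.1, -13.1, -0.2], 0],
  [[0, 0, 0], [3.5, -14.5, -0.2], 0],
])

```text
time: 5.75
tool_pos: [0.5912, -0.1965, 0.161]
tcp_rot: [2.633, 1.713, 0.001]
wrist_force: [0.8, 0.6, -0.6]
width: -0.004
grip_force: 0.1
```

step_arm([
  [[0, 0, 0], [-0.3, -14.9, -0.2], 0],
  [[0, 0, 0], [-4.2, -14.3, -0.2], 0],
  [[0, 0, 0], [-7.7, -12.7, -0.2], 0],
  [[0, 0, 0], [-10.8, -10.3, -0.2], 0],
  [[0, 0, 0], [-13.1, -7.1, -0.2], 0],
])

```text
time: 6.17
tool_pos: [0.5212, -0.2064, 0.1617]
tcp_rot: [-2.633, -1.714, -0.0]
wrist_force: [0.9, -0.2, -0.8]
width: -0.003
grip_force: 0.1
```

Run:
```python
from s import *
n="side"; im=read_camera(n); cv2.imwrite("pics/p1.png",cv2.resize(im[180:350,300:480,::-1],None,fx=3,fy=3))
```

```text
t 6.17 p [ 0.5212 -0.2064  0.1617] x/y yaw 66.1 -23.9 F [ 0.91 -0.18 -0.8 ] w -0.003 q [-0.42  0.18  1.99  0.    0.98 -0.01]
```

View pics/p1.png

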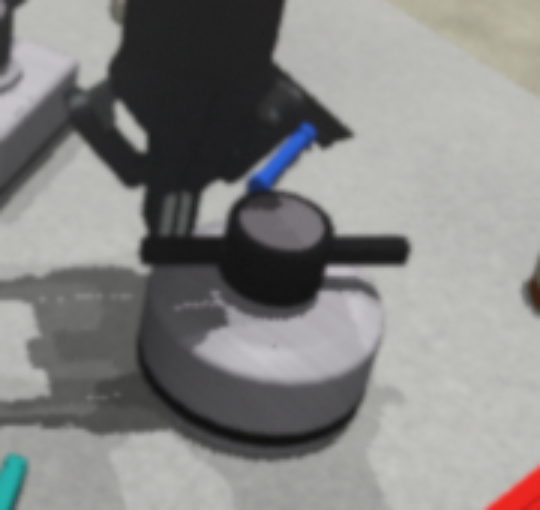

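The cap turns with the push: its arms now run left to right, (145,250) to (405,250) in the crop, with the fingers behind the left arm. I'll keep circling.

step_arm([
  [[0, 0, 0], [-14.5, -3.5, -0.2], 0],
  [[0, 0, 0], [-14.9, 0.3, -0.2], 0],
  [[0, 0, 0], [-14.3, 4.2, -0.2], 0],
  [[0, 0, 0], [-12.7, 7.7, -0.2], 0],
  [[0, 0, 0], [-10.3, 10.8, -0.2], 0],
])

```text
time: 6.63
tool_pos: [0.513, -0.2783, 0.1626]
tcp_rot: [2.636, 1.71, 0.0]
wrist_force: [0.2, 0.0, -0.9]
width: 0.0
grip_force: 0.1
```

step_arm([
  [[0, 0, 0], [-7.1, 13.1, -0.2], 0],
  [[0, 0, 0], [-3.5, 14.5, -0.2], 0],
  [[0, 0, 0], [0.3, 14.9, -0.2], 0],
  [[0, 0, 0], [4.2, 14.3, -0.2], 0],
  [[0, 0, 0], [7.7, 12.7, -0.2], 0],
])

```text
time: 7.05
tool_pos: [0.5787, -0.3057, 0.1633]
tcp_rot: [2.635, 1.708, 0.0]
wrist_force: [-0.2, 0.1, 0.2]
width: -0.001
grip_force: 0.1
```

step_arm([
  [[0, 0, 0], [10.8, 10.3, -0.2], 0],
  [[0, 0, 0], [13.1, 7.1, -0.2], 0],
  [[0, 0, 0], [14.5, 3.5, -0.2], 0],
  [[0, 0, 0], [14.9, -0.3, -0.2], 0],
])

```text
time: 7.38
tool_pos: [0.6191, -0.2623, 0.1641]
tcp_rot: [2.635, 1.711, 0.0]
wrist_force: [-1.0, 0.6, 0.6]
width: 0.0
grip_force: 0.1
```

step_arm([
  [[0, 0, 0], [14.3, -4.2, -0.2], 0],
  [[0, 0, 0], [12.7, -7.7, -0.2], 0],
  [[0, 0, 0], [10.3, -10.8, -0.2], 0],
  [[0, 0, 0], [7.1, -13.1, -0.2], 0],
  [[0, 0, 0], [3.5, -14.5, -0.2], 0],
])

```text
time: 7.8
tool_pos: [0.5904, -0.1966, 0.1654]
tcp_rot: [-2.633, -1.713, -0.0]
wrist_force: [0.4, 0.1, -0.6]
width: -0.001
grip_force: 0.1
```

step_arm([
  [[0, 0, 0], [-0.3, -14.9, -0.2], 0],
  [[0, 0, 0], [-4.2, -14.3, -0.2], 0],
  [[0, 0, 0], [-7.7, -12.7, -0.2], 0],
  [[0, 0, 0], [-10.8, -10.3, -0.2], 0],
  [[0, 0, 0], [-13.1, -7.1, -0.2], 0],
])

```text
time: 8.22
tool_pos: [0.5206, -0.2066, 0.1663]
tcp_rot: [-2.633, -1.713, 0.001]
wrist_force: [0.3, 0.5, -0.2]
width: 0.001
grip_force: 0.1
```

step_arm([
  [[0, 0, 0], [-14.5, -3.5, -0.2], 0],
  [[0, 0, 0], [-14.9, 0.3, -0.2], 0],
  [[0, 0, 0], [-14.3, 4.2, -0.2], 0],
  [[0, 0, 0], [-12.7, 7.7, -0.2], 0],
  [[0, 0, 0], [-10.3, 10.8, -0.2], 0],
])

```text
time: 8.63
tool_pos: [0.5127, -0.2783, 0.1674]
tcp_rot: [2.636, 1.709, -0.0]
wrist_force: [0.8, -0.3, 0.4]
width: -0.0
grip_force: 0.1
```

step_arm([
  [[0, 0, 0], [-7.1, 13.1, -0.2], 0],
  [[0, 0, 0], [-3.5, 14.5, -0.2], 0],
  [[0, 0, 0], [0.3, 14.9, -0.2], 0],
  [[0, 0, 0], [4.2, 14.3, -0.2], 0],
  [[0, 0, 0], [7.7, 12.7, -0.2], 0],
])

```text
time: 9.05
tool_pos: [0.5787, -0.3057, 0.1681]
tcp_rot: [2.636, 1.708, 0.0]
wrist_force: [0.4, 0.1, -0.3]
width: -0.003
grip_force: 0.1
```

step_arm([
  [[0, 0, 0], [10.8, 10.3, -0.2], 0],
  [[0, 0, 0], [13.1, 7.1, -0.2], 0],
  [[0, 0, 0], [14.5, 3.5, -0.2], 0],
  [[0, 0, 0], [14.9, -0.3, -0.2], 0],
])

```text
time: 9.38
tool_pos: [0.6191, -0.2623, 0.1689]
tcp_rot: [2.635, 1.711, 0.0]
wrist_force: [-0.4, -0.2, 0.1]
width: -0.001
grip_force: 0.1
```

step_arm([
  [[0, 0, 0], [14.3, -4.2, -0.2], 0],
  [[0, 0, 0], [0, 0, 0], 0],
])

```text
time: 9.55
tool_pos: [0.62, -0.2445, 0.169]
tcp_rot: [-2.631, -1.713, -0.0]
wrist_force: [0.1, -0.3, -0.6]
width: -0.002
grip_force: 0.0
```

Run:
```python
from s import *
c=np.array([.563,-.248]);print(np.degrees(np.arctan2(*(p[:2]-c)[::-1])),np.linalg.norm(p[:2]-c))
ims=[cv2.resize(read_camera(n)[y:y+150,x:x+130,::-1],None,fx=3,fy=3) for n,x,y in(("side",330,190),("top",330,120))]
cv2.imwrite("pics/p2.png",np.hstack(ims))
```

```text
t 9.55 p [ 0.62   -0.2445  0.169 ] x/y yaw 66.1 -23.9 F [ 0.09 -0.31 -0.64] w -0.002 q [-0.41  0.36  1.74  0.    1.04  0.  ]
3.4657777158375764 0.057117271489845245
```

View pics/p2.png

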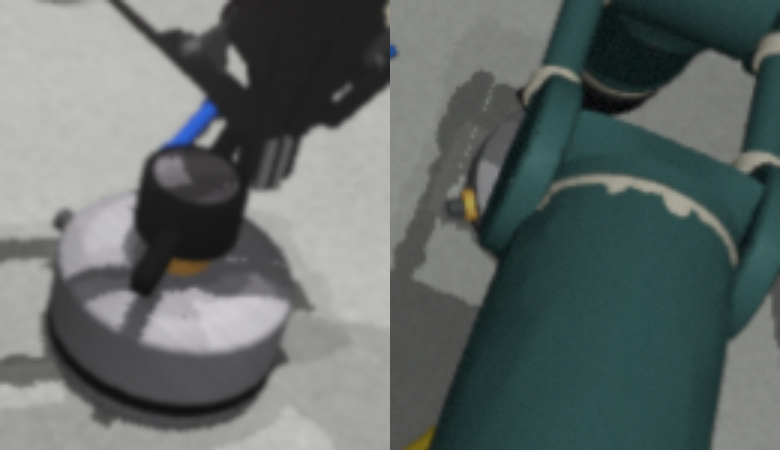

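The cap has risen and brass shows under it at (185,265). It is at about 2.0 turns, so I'll push roughly 45° further.

step_arm([
  [[0, 0, 0], [12.7, -7.7, 0], 0],
  [[0, 0, 0], [10.3, -10.8, 0], 0],
  [[0, 0, 0], [7.1, -13.1, 0], 0],
  [[0, 0, 0], [0, 0, 0], 0],
])

```text
time: 9.98
tool_pos: [0.6009, -0.2053, 0.1688]
tcp_rot: [-2.632, -1.71, 0.002]
wrist_force: [-0.5, -0.1, -0.6]
width: 0.003
grip_force: 0.0
```

step_arm([
  [[0, 0, 0], [-6, 14, 0], 0],
  [[0, 0, 0], [0, 0, -30], 0],
  [[0, 0, 0], [0, 0, -40], 0],
  [[0, 0, 0], [0, 0, -40], 85],
  [[0, 0, 0], [0, 0, -20], 85],
])

```text
time: 10.4
tool_pos: [0.6149, -0.2198, 0.3052]
tcp_rot: [2.63, 1.707, 0.006]
wrist_force: [1.3, -0.5, 0.9]
width: 0.271
grip_force: 0.0
```

Run:
```python
from s import *
from m import *
import json
for n in("side",):
    im=read_camera(n); x,y=330,190
    big=cv2.resize(im[y:y+150,x:x+130,::-1],None,fx=4,fy=4,interpolation=cv2.INTER_CUBIC)
    c=(.563,-.248); 
    for P,col in((ring(c,.028,.090+.035),(0,255,0)),(arms(c,np.radians(66),.090)[:4],(0,255,255)),(arms(c,np.radians(66),.090)[4:],(0,255,255))):
        cv2.polylines(big,[((proj(n,P)-[x,y]+.5)*4).astype(np.int32)],True,col,1)
    cv2.imwrite("pics/p3.png",big)
```

```text
t 10.4 p [ 0.6149 -0.2198  0.3052] x/y yaw 66.0 -24.0 F [ 1.26 -0.48  0.89] w 0.271 q [-0.38  0.22  1.66 -0.    1.26  0.04]
```

View pics/p3.png

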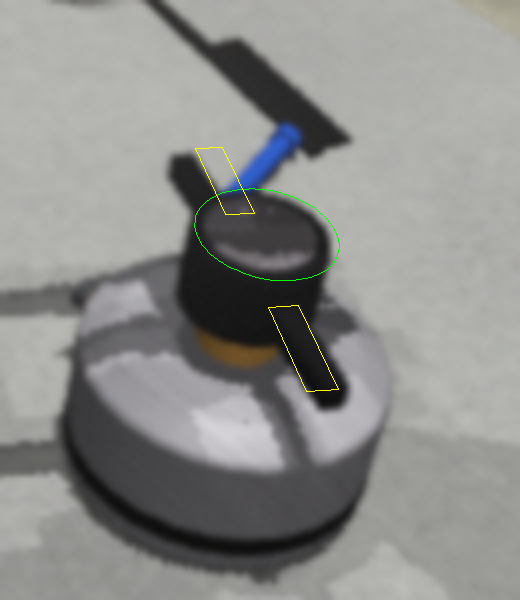

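Run:
```python
from s import *
from m import *
from scipy.optimize import minimize
n="side"; im=read_camera(n)
cs=[q for q in cut_out(n,"cap") if 365<(q["extent"][0]+q["extent"][2])/2<420]; ob=cs[0]["region"]; print(cs[0]["score"],cs[0]["extent"])
def pts(p):
    x,y,z,th,tx,ty=p
    a=np.linspace(0,2*np.pi,48); L=[np.r_[np.c_[.028*np.cos(a),.028*np.sin(a),0*a],np.c_[.028*np.cos(a),.028*np.sin(a),0*a+.035]]]
    for s in(1,-1): L.append(np.array([[s*u,v,w] for u in(.02,.073) for v in(-.006,.006) for w in(.008,.022)]))
    Rm=cv2.Rodrigues(np.array([tx,ty,0.]))[0]@cv2.Rodrigues(np.array([0,0,th]))[0]
    return [l@Rm.T+[x,y,z] for l in L]
def mk(p):
    big=np.zeros((1680,2240),np.uint8)
    for l in pts(p): cv2.fillPoly(big,[((cv2.convexHull(proj(n,l).astype(np.float32))+.5)*4-.5).round().astype(np.int32)],255)
    return cv2.resize(big,(560,420),interpolation=cv2.INTER_AREA)/255.
def run(free,p0):
    sc=np.array([.005,.005,.005,.15,.1,.1])
    f=lambda v:np.abs(mk(np.r_[p0]+np.bincount(free,v*sc[free],6))-ob).sum()
    r=minimize(f,np.zeros(len(free)),method="Nelder-Mead",options=dict(initial_simplex=np.r_[np.zeros((1,len(free))),np.eye(len(free))]))
    return p0+np.bincount(free,r.x*sc[free],6),r.fun
p0=np.array([.563,-.248,.090,np.radians(72),0,0])
for fr in([3],[0,1,3],[2,3,4,5],[0,1,3,4,5]):
    p,f=run(np.array(fr),p0); print(fr,p[:3].round(4),np.degrees(p[3:]).round(1),round(f,1),ob.sum())
```

```text
t 10.45 p [ 0.6163 -0.2204  0.3091] x/y yaw 66.0 -24.0 F [ 1.74 -0.37  3.34] w 0.359 q [-0.38  0.22  1.65 -0.    1.26  0.04]
0.95 [372.4, 226.4, 418.2, 291.9]
[3] [ 0.563 -0.248  0.09 ] [71.6  0.   0. ] 206.0 1622
[0, 1, 3] [ 0.5611 -0.2466  0.09  ] [73.2  0.   0. ] 109.9 1622
[2, 3, 4, 5] [ 0.563  -0.248   0.0893] [72.5 -4.4 -5.8] 110.7 1622
[0, 1, 3, 4, 5] [ 0.5607 -0.2465  0.09  ] [73.1 -0.8  1.8] 102.4 1622
```

Only a small lean at most. The cap is at about (0.562,-0.247), its arms at 73° (about 2.12 turns), so it is loose. I'll align for the grip.

step_arm([
  [[0, 0, -0.12], [0, 0, 0], 85],
  [[0, 0, 0], [0, 0, 0], 85],
  [[0, 0, 0], [0, 0, 0], 85],
])

```text
time: 10.8
tool_pos: [0.6125, -0.2188, 0.2972]
tcp_rot: [-2.528, -1.861, 0.003]
wrist_force: [-1.1, 0.5, -0.4]
width: 0.948
grip_force: 0.0
```

Run:
```python
from s import *
to([.562,-.247,.22]);to([.562,-.247,.162])
```

```text
t 10.8 p [ 0.6125 -0.2188  0.2972] x/y yaw 72.7 -17.3 F [-1.1   0.45 -0.42] w 0.948 q [-0.38  0.22  1.67 -0.    1.26 -0.08]
to [ 0.562 -0.247  0.22 ] [-41.9 -39.6  77.3]
to [ 0.562 -0.247  0.162] [-41.9 -39.4 135.3]
```

step_arm([
  [[0, 0, 0], [-21, -20, 0], 85],
  [[0, 0, 0], [-21, -20, 20], 85],
  [[0, 0, 0], [0, 0, 30], 85],
  [[0, 0, 0], [0, 0, 15], 85],
  [[0, 0, 0], [0, 0, 0], 85],
])

```text
time: 11.22
tool_pos: [0.5593, -0.2464, 0.2282]
tcp_rot: [-2.523, -1.856, 0.008]
wrist_force: [-1.1, 0.6, -0.8]
width: 0.995
grip_force: 0.0
```

step_arm([
  [[0, 0, 0], [0, 0, 0], 85],
  [[0, 0, 0], [0, 0, 0], 85],
])

```text
time: 11.38
tool_pos: [0.5634, -0.2477, 0.2348]
tcp_rot: [2.528, 1.864, 0.0]
wrist_force: [-0.1, -0.4, 0.2]
width: 0.993
grip_force: 0.0
```

Run:
```python
from s import *
to([.562,-.247,.162])
```

```text
t 11.38 p [ 0.5634 -0.2477  0.2348] x/y yaw 72.8 -17.2 F [-0.06 -0.42  0.17] w 0.993 q [-0.45  0.2   1.81  0.    1.13 -0.15]
to [ 0.562 -0.247  0.162] [ 0.2 -1.6 72.8]
```

step_arm([
  [[0, 0, 0], [0, -1.5, 20], 85],
  [[0, 0, 0], [0, 0, 20], 85],
  [[0, 0, 0], [0, 0, 18], 85],
  [[0, 0, 0], [0, 0, 10], 85],
  [[0, 0, 0], [0, 0, 5], 85],
])

```text
time: 11.8
tool_pos: [0.5617, -0.2469, 0.1608]
tcp_rot: [-2.527, -1.865, 0.0]
wrist_force: [-0.3, 1.1, -0.5]
width: 0.996
grip_force: 0.0
```

step_arm([
  [[0, 0, 0], [0, 0, 0], 85],
  [[0, 0, 0], [0, 0, 0], 85],
  [[0, 0, 0], [0, 0, 0], 70],
  [[0, 0, 0], [0, 0, 0], 60],
  [[0, 0, 0], [0, 0, 0], 50],
], grip_force=25)

```text
time: 12.22
tool_pos: [0.5623, -0.2475, 0.1627]
tcp_rot: [2.526, 1.864, 0.002]
wrist_force: [-0.4, -0.2, 2.9]
width: 0.655
grip_force: 28.9
```

step_arm([
  [[0, 0, 0], [0, 0, 0], 50],
  [[0, 0, 0], [0, 0, 0], 50],
  [[0, 0, 0], [0, 0, 0], 50],
  [[0, 0, 0], [0, 0, 0], 50],
  [[0, 0, 0], [0, 0, 0], 50],
])

```text
time: 12.63
tool_pos: [0.5623, -0.2475, 0.1625]
tcp_rot: [2.526, 1.865, 0.002]
wrist_force: [-1.0, -0.3, 6.2]
width: 0.651
grip_force: 29.2
```

The grip holds at 55.6 mm, which matches the cap. Lifting straight up, slowly.

step_arm([
  [[0, 0, 0], [0, 0, -4], 50],
  [[0, 0, 0], [0, 0, -4], 50],
  [[0, 0, 0], [0, 0, -5], 50],
  [[0, 0, 0], [0, 0, -6], 50],
  [[0, 0, 0], [0, 0, -6], 50],
])

```text
time: 13.05
tool_pos: [0.5607, -0.2466, 0.1863]
tcp_rot: [-2.526, -1.864, 0.002]
wrist_force: [0.7, 0.4, -2.2]
width: 0.652
grip_force: 28.6
```

step_arm([
  [[0, 0, 0], [0, 0, -10], 50],
  [[0, 0, 0], [0, 0, -20], 50],
  [[0, 0, 0], [0, 0, -30], 50],
  [[0, 0, 0], [0, 0, -30], 50],
  [[0, 0, 0], [0, 0, -15], 50],
])

```text
time: 13.47
tool_pos: [0.5622, -0.2472, 0.296]
tcp_rot: [2.525, 1.864, 0.003]
wrist_force: [0.6, -0.0, -0.6]
width: 0.653
grip_force: 28.7
```

Run:
```python
from s import *
to([.491,.231,p[2]])
cv2.imwrite("pics/lift.png",read_camera("side")[...,::-1])
```

```text
t 13.47 p [ 0.5622 -0.2472  0.296 ] x/y yaw 72.9 -17.1 F [ 0.56 -0.03 -0.55] w 0.653 q [-0.46  0.15  1.75  0.    1.23 -0.16]
to [0.491 0.231 0.296] [ 436.1 -208.8   -1. ]
```

View pics/lift.png

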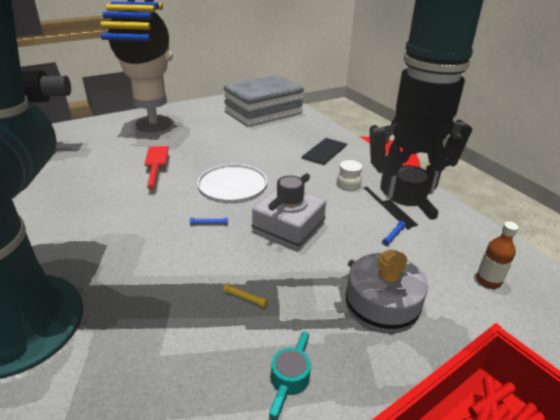

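The cap hangs level in the gripper at (410,185), and the neck is bare at (392,262). Carrying it to the tray, well above the square tank.

step_arm([
  [[0, 0, 0], [14, -7, 0], 50],
  [[0, 0, 0], [28, -13.3, 0], 50],
  [[0, 0, 0], [30, -14.4, 0], 50],
  [[0, 0, 0], [30, -14.4, 0], 50],
  [[0, 0, 0], [30, -14.4, 0], 50],
])

```text
time: 13.93
tool_pos: [0.5376, -0.1001, 0.2892]
tcp_rot: [-2.525, -1.863, 0.004]
wrist_force: [1.1, 0.5, -0.9]
width: 0.652
grip_force: 28.6
```

step_arm([
  [[0, 0, 0], [30, -14.4, 0], 50],
  [[0, 0, 0], [30, -14.4, 0], 50],
  [[0, 0, 0], [30, -14.4, 0], 50],
  [[0, 0, 0], [30, -14.4, 0], 50],
  [[0, 0, 0], [30, -14.4, 0], 50],
])

```text
time: 14.35
tool_pos: [0.5126, 0.0643, 0.2893]
tcp_rot: [-2.525, -1.864, 0.005]
wrist_force: [0.7, 0.0, -2.1]
width: 0.649
grip_force: 28.6
```

step_arm([
  [[0, 0, 0], [30, -14.4, 0], 50],
  [[0, 0, 0], [30, -14.4, 0], 50],
  [[0, 0, 0], [30, -14.4, 0], 50],
  [[0, 0, 0], [30, -14.4, 0], 50],
  [[0, 0, 0], [28, -13, 0], 50],
])

```text
time: 14.77
tool_pos: [0.4885, 0.2263, 0.2893]
tcp_rot: [-2.526, -1.866, 0.006]
wrist_force: [0.6, -0.8, -1.6]
width: 0.652
grip_force: 28.6
```

step_arm([
  [[0, 0, 0], [6, -2.5, 0], 50],
  [[0, 0, 0], [0, 0, 25], 50],
  [[0, 0, 0], [0, 0, 30], 50],
  [[0, 0, 0], [0, 0, 30], 50],
  [[0, 0, 0], [0, 0, 30], 50],
])

```text
time: 15.18
tool_pos: [0.4888, 0.2306, 0.174]
tcp_rot: [-2.526, -1.866, 0.004]
wrist_force: [1.3, -0.5, -0.4]
width: 0.653
grip_force: 28.6
```

step_arm([
  [[0, 0, 0], [0, 0, 30], 50],
  [[0, 0, 0], [0, 0, 15], 50],
  [[0, 0, 0], [0, 0, 0], 50],
  [[0, 0, 0], [0, 0, 0], 50],
])

```text
time: 15.52
tool_pos: [0.4885, 0.2301, 0.1293]
tcp_rot: [-2.527, -1.865, 0.008]
wrist_force: [-0.4, 0.1, -1.3]
width: 0.65
grip_force: 28.5
```

Run:
```python
from s import *
to([.491,.231,.0765])
cv2.imwrite("pics/tray.png",np.hstack([cv2.resize(read_camera(n)[y:y+130,x:x+130,::-1],None,fx=3,fy=3) for n,x,y in(("side",165,110),("top",110,150))]))
```

```text
t 15.52 p [0.4885 0.2301 0.1293] x/y yaw 72.9 -17.1 F [-0.39  0.08 -1.26] w 0.65 q [0.39 0.19 2.05 0.   0.91 0.69]
to [0.491 0.231 0.076] [ 1.8  2.4 52.8]
```

View pics/tray.png

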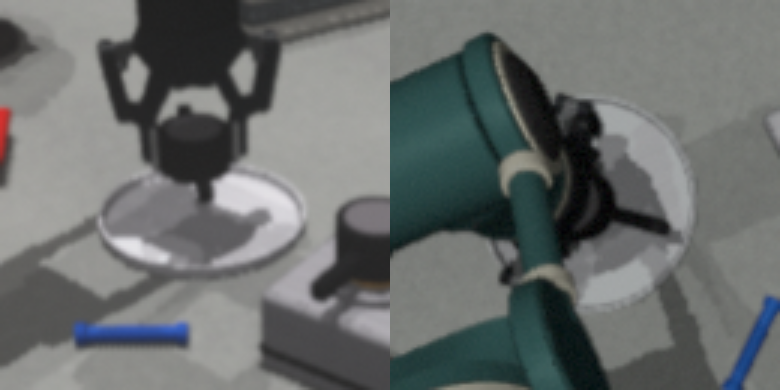

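The cap hangs over the tray, about centred in both views. Lowering it slowly.

step_arm([
  [[0, 0, 0], [2, 2.4, 15], 50],
  [[0, 0, 0], [0, 0, 15], 50],
  [[0, 0, 0], [0, 0, 10], 50],
  [[0, 0, 0], [0, 0, 5], 50],
  [[0, 0, 0], [0, 0, 2], 50],
])

```text
time: 16.03
tool_pos: [0.4934, 0.2321, 0.0843]
tcp_rot: [-2.528, -1.866, 0.0]
wrist_force: [-0.6, -0.3, -1.8]
width: 0.653
grip_force: 28.6
```

step_arm([
  [[0, 0, 0], [0, 0, 1], 50],
  [[0, 0, 0], [0, 0, 0], 50],
  [[0, 0, 0], [0, 0, 0], 50],
])

```text
time: 16.28
tool_pos: [0.494, 0.2324, 0.0841]
tcp_rot: [2.527, 1.866, 0.002]
wrist_force: [0.2, -0.3, -1.1]
width: 0.651
grip_force: 28.6
```

step_arm([
  [[0, 0, 0], [0, 0, 1], 50],
  [[0, 0, 0], [0, 0, 0], 50],
  [[0, 0, 0], [0, 0, 0], 50],
])

```text
time: 16.53
tool_pos: [0.4936, 0.2322, 0.0825]
tcp_rot: [2.527, 1.866, 0.001]
wrist_force: [-0.7, 0.6, -1.7]
width: 0.654
grip_force: 28.6
```

step_arm([
  [[0, 0, 0], [0, 0, 1], 50],
  [[0, 0, 0], [0, 0, 0], 50],
  [[0, 0, 0], [0, 0, 0], 50],
])

```text
time: 16.78
tool_pos: [0.4934, 0.2321, 0.0812]
tcp_rot: [-2.528, -1.866, 0.0]
wrist_force: [0.2, 0.6, -2.0]
width: 0.651
grip_force: 28.6
```

step_arm([
  [[0, 0, 0], [0, 0, 1], 50],
  [[0, 0, 0], [0, 0, 0], 50],
  [[0, 0, 0], [0, 0, 1], 50],
  [[0, 0, 0], [0, 0, 0], 50],
  [[0, 0, 0], [0, 0, 0], 50],
])

```text
time: 17.2
tool_pos: [0.4934, 0.2321, 0.0792]
tcp_rot: [-2.527, -1.866, 0.0]
wrist_force: [-0.0, -0.1, -1.6]
width: 0.648
grip_force: 28.6
```

step_arm([
  [[0, 0, 0], [0, 0, 1], 50],
  [[0, 0, 0], [0, 0, 0], 50],
  [[0, 0, 0], [0, 0, 0], 50],
])

```text
time: 17.45
tool_pos: [0.4935, 0.2322, 0.0782]
tcp_rot: [-2.528, -1.866, 0.0]
wrist_force: [-0.4, 0.6, -1.8]
width: 0.648
grip_force: 28.6
```

step_arm([
  [[0, 0, 0], [0, 0, 1], 50],
  [[0, 0, 0], [0, 0, 0], 50],
  [[0, 0, 0], [0, 0, 0], 50],
])

```text
time: 17.7
tool_pos: [0.4934, 0.2321, 0.0772]
tcp_rot: [-2.528, -1.866, 0.0]
wrist_force: [-0.6, 0.8, -1.4]
width: 0.647
grip_force: 28.6
```

step_arm([
  [[0, 0, 0], [0, 0, 1], 50],
  [[0, 0, 0], [0, 0, 0], 50],
  [[0, 0, 0], [0, 0, 0], 50],
])

```text
time: 17.95
tool_pos: [0.4936, 0.2323, 0.0767]
tcp_rot: [2.527, 1.866, 0.001]
wrist_force: [-2.0, -0.6, 2.3]
width: 0.647
grip_force: 29.1
```

Contact at z 0.0767, where the force turned upward. Opening and withdrawing.

step_arm([
  [[0, 0, 0], [0, 0, 0.5], 50],
  [[0, 0, 0], [0, 0, 0], 58],
  [[0, 0, 0], [0, 0, 0], 64],
  [[0, 0, 0], [0, 0, 0], 72],
  [[0, 0, 0], [0, 0, 0], 80],
])

```text
time: 18.37
tool_pos: [0.4934, 0.2322, 0.0756]
tcp_rot: [-2.528, -1.866, 0.0]
wrist_force: [-0.4, 0.1, -0.1]
width: 0.934
grip_force: 0.0
```

step_arm([
  [[0, 0, 0], [0, 0, 0], 80],
  [[0, 0, 0], [0, 0, 0], 80],
  [[0, 0, 0], [0, 0, -5], 80],
  [[0, 0, 0], [0, 0, -10], 80],
  [[0, 0, 0], [0, 0, -20], 80],
])

```text
time: 18.78
tool_pos: [0.4918, 0.2315, 0.1095]
tcp_rot: [-2.527, -1.865, 0.007]
wrist_force: [0.2, 0.6, 0.8]
width: 0.938
grip_force: 0.0
```

step_arm([
  [[0, 0, 0], [0, 0, -30], 80],
  [[0, 0, 0], [0, 0, -35], 80],
  [[0, 0, 0], [0, 0, -35], 80],
  [[0, 0, 0], [0, 0, -35], 80],
  [[0, 0, 0], [0, 0, -20], 80],
])

```text
time: 19.2
tool_pos: [0.495, 0.2328, 0.2718]
tcp_rot: [2.526, 1.865, 0.011]
wrist_force: [0.4, 0.6, -0.2]
width: 0.934
grip_force: 0.0
```

step_arm([
  [[0, 0, 0], [25, 0, 0], 80],
  [[0, 0, 0], [30, 0, 0], 80],
  [[0, 0, 0], [30, 0, 0], 80],
  [[0, 0, 0], [30, 0, 0], 80],
  [[0, 0, 0], [25, 0, 0], 80],
])

```text
time: 19.62
tool_pos: [0.5351, 0.3678, 0.2672]
tcp_rot: [-2.527, -1.866, -0.003]
wrist_force: [0.2, -0.2, 0.0]
width: 0.937
grip_force: 0.0
```

step_arm([
  [[0, 0, 0], [0, 0, 0], 80],
  [[0, 0, 0], [0, 0, 0], 80],
  [[0, 0, 0], [0, 0, 0], 80],
  [[0, 0, 0], [0, 0, 0], 80],
])

```text
time: 19.95
tool_pos: [0.5344, 0.365, 0.266]
tcp_rot: [2.528, 1.865, -0.001]
wrist_force: [-0.3, -0.1, 0.7]
width: 0.935
grip_force: 0.0
```

Run:
```python
from s import *
cv2.imwrite("pics/end.png",np.hstack([cv2.resize(read_camera(n)[y:y+130,x:x+130,::-1],None,fx=3,fy=3) for n,x,y in(("side",165,110),("top",110,150))]))
```

```text
t 19.95 p [0.5344 0.365  0.266 ] x/y yaw 72.8 -17.2 F [-0.26 -0.12  0.68] w 0.935 q [ 0.56  0.24  1.71 -0.    1.2   0.86]
```

View pics/end.png

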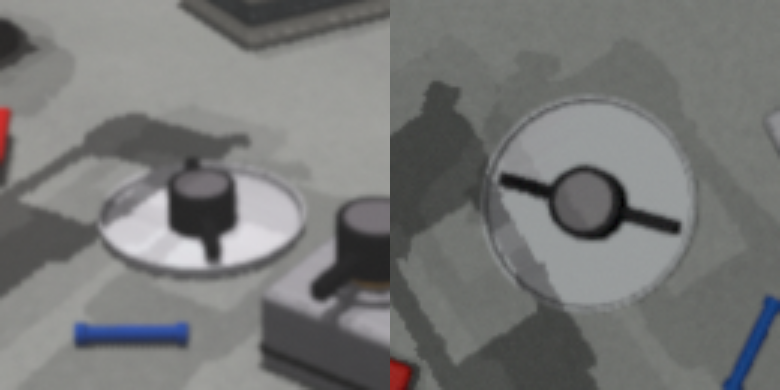

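The cap stands upright and centred inside the tray rim in both views, centre at (588,203) in the crop, and the robot is clear of it.

```bash
python3 -c "from workcell import *; print(finish_job())"
```

```text
the job is handed in; nothing more can be done
None
```

The round tank is open: I turned its cap about 2.1 turns anticlockwise, lifted it straight off and set it down right way up, centred in the tray, with the square tank left alone; the job was handed in at about 20 s.

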